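# Scoop brass feet from the pick tray into the dish

### The job

Take the small steel scoop by its handle, scoop up brass feet from the pick tray and tip at least three of the five into the round steel dish; any left over must stay in the tray and none may end up elsewhere. Then stand the scoop back flat on its black rubber pad, with the whole pan on the pad, and let go. Do not touch the feet with the gripper, and leave the dish and everything else on the bench where they are.

Things in the scene. Friction and masses are not known exactly. Their poses are not given: they have to be found in the camera images.
- scoop: small hand scoop: steel pan, open on top and at its +x edge (lip); black handle. Origin: centre of pan's underside, z up when standing flat. Pan x -35 to 40 mm, 72 wide in y; floor 2.5 thick, thinning to the lip over 18 mm; sides 2.5 thick, 27 tall at the back, 8 at x = 30; back 28 tall. Handle: square bar 18 x 18, its axis rising backwards from (-42, 0, 14) to (-82, 0, 100) mm
- scoop_lip (a point): middle of the scoop's lip, at its underside, (40, 0, 0) mm from the scoop's origin
- scoop_grip (a point): point on the handle's axis to grip across y (18 mm wide), (-68, 0, 70) mm from the scoop's origin, 33 mm short of the handle's end; same axes as the scoop
- tray: aluminium pick tray fixed to the bench. Origin: underside, x along the tray. Flat floor 3 mm thick from x = -125 to +50 mm, then a ramp at 45 degrees up to 30 mm height at x = 77 and an end wall (x = 77 to 80), top 45 mm above the bench; side walls 30 mm tall, inner faces at y = -49 and +49 mm; at the -x end only a low sill, 3 mm thick, its top 10 mm above the bench
- tray_ramp_foot (a point): middle of the line where the tray's floor meets the ramp, on the floor's surface, (50, 0, 3) mm from the tray's origin; axes of the tray
- dish: round open steel dish, loose, 0.4 kg, standing on the bench: 130 mm across at the rim, 114 mm at the bottom, 40 mm tall, wall 3 mm, base 4 mm. Origin: centre of its underside
- rest_pad: square flat black rubber pad, 130 x 130 mm, 5 mm thick, fixed to the bench, on which the scoop stands at the start. Origin: centre of its underside
- foot1: one of five alike loose brass equipment feet in the tray: squat cylinder 16 mm across, 14 mm tall, both rims bevelled by 3 mm, about 20 g. Origin: its centre
- foot2: one of five alike loose brass equipment feet in the tray: squat cylinder 16 mm across, 14 mm tall, both rims bevelled by 3 mm, about 20 g. Origin: its centre
- foot3: one of five alike loose brass equipment feet in the tray: squat cylinder 16 mm across, 14 mm tall, both rims bevelled by 3 mm, about 20 g. Origin: its centre
- foot4: one of five alike loose brass equipment feet in the tray: squat cylinder 16 mm across, 14 mm tall, both rims bevelled by 3 mm, about 20 g. Origin: its centre
- foot5: one of five alike loose brass equipment feet in the tray: squat cylinder 16 mm across, 14 mm tall, both rims bevelled by 3 mm, about 20 g. Origin: its centre
- flux_jar: bystander: amber glass jar with black cap, 36 mm across, 45 mm tall. Origin: centre of its underside
- tin: bystander: round aluminium tin, 41 mm across, 30 mm tall. Origin: centre of its underside
- tape_roll: bystander: roll of tan tape lying flat, 76 mm across, 18 mm tall. Origin: centre of its underside
- phone: bystander: opened phone lying flat, 148 x 72 x 9 mm. Origin: centre of its underside
- screwdriver: bystander: screwdriver lying flat along its x axis, 170 mm long
- meter: bystander: grey hand multimeter lying flat, 150 x 75 mm, 39 mm tall. Origin: centre of its underside
Mind the look-alikes: they are no part of the job. What is shaped like the tray but orange is not meant.

How it is judged:
By the outcome, as a careful person would: the job done as asked, in the order asked, and still so for the second after the job is handed in, with the robot touching nothing.
It also fails if it takes over 64 s, if anything falls off the work surface, if the arm or the gripper's body presses on something with over 40 N, if the wrist force passes 120 N, or if a joint passes its speed limit or range.

### The arm

A 7-joint arm with a two-finger parallel gripper is mounted at the origin on the work surface. World frame = base frame: x ahead of the robot, y to its left, z up, the work surface at z = 0. Lengths are in m, angles in rad, forces in N, time in s.
With the tool pointing down it reaches from about 0.4 to 0.925 m from the base axis. Payload 4.1 kg.
Tool frame: the origin (TCP) lies at the very end of the fingers, on their centre line; the grasp point (between the pads) lies 19 mm behind it; z points along the fingers, y is the line along which they close (so a half turn about z gives the same grasp; the last joint's range is limited). The gripper opens to 85 mm and grips with 20 to 120 N. Pads are 22 mm wide; open, the fingers measure 114 mm over their backs; the gripper's body (76 mm by 85 mm) begins 54 mm behind the grasp point. The pads swing forward as they close: fully open they stand 13 mm farther back than shut.
Start: joints at [-1.409, 0.398, 0.045, 1.537, -0.019, 1.207, -0.051], TCP at [0.168, 0.628, 0.231] pointing down, gripper open.
Joint ranges: [-2.82, 2.82], [-0.49, 2.23], [-1.37, 1.46], [0, 2.46], [-1.36, 4.5], [0.23, 2], [-2.94, 2.94]. Speed limits (rad/s): [2.57, 2.57, 3.14, 3.14, 3.14, 3.14, 3.14].

### API

Orientations are given as [roll, pitch, yaw] about the fixed x, y, z axes, in that order (R = Rz(yaw) Ry(pitch) Rx(roll)).
In Python, from plant import manip gives the robot as it stands.
- The arm moves only by the tool apply_moves, never from a script. Its argument "plan" is a list of rows, each a list of 4 numbers: the shift along the tool's x, y, z in mm, then the turn about the tool's z in rad. In form: [[x, y, z, yaw], ...]. A call has 1 to 5 rows; each row is the pose to reach, as a shift and turn from the pose commanded when the call began, along the tool's axes at that moment; what a row does not reach only later rows make up. A row lasts 1/8 s, in which the tool goes at most 62.5 mm and 10.7 degrees, less where a joint would pass 70% of its speed; a pose out of reach is approached as far as the arm can. A call with a gripper value outside its range is refused whole. "gripper" is the closure, from -1 (fully open) to 1 (shut), so that 0 is half open, set as the call begins (left out, the last holds). The fingers move at their own pace and stop on an object; the grip force is fixed at half the most. Time passes only in rows, so rows that repeat a pose let the fingers close. It gives the time, the measured TCP pose, the force, the opening and the grip force at its end, in the units of the state.
- manip.read_state(): the state, without advancing time (a new reading comes with each control period).
- manip.read_camera(name): name is "side" or "top" or "wrist"; returns the picture (480x640x3 uint8, red, green, blue); there is no depth.
- manip.camera_params(name): a dict with "fx", "fy", "cx", "cy" (pixels), "eye" and "attitude" of the camera in the world. Camera axes: x right, y up, looking along -z (the intrinsics and any distortion apply to the point x, -y, -z); pixel columns grow to the right and rows downward; lengths in m; the calibration is good to about 2 mm. A picture is of the moment at which its call begins: read the wrist's pose just before it. camera_params takes no time and is no camera call; for the wrist camera it gives the pose at the moment of the call.
- manip.sign_off(): hands the job in; it is judged then, once.
The state is a dict: "time_s": time; "q": joint angles; "qd": joint speeds; "tau": joint torques, N m; "position": TCP position; "ee_rot": TCP orientation; "ft_force": force on the tool from outside, world axes, zero at the start; "ft_torque": the same for the moment, N m; "opening": opening from 0.0 (shut) to 1.0 (fully open); "grasp_force": force on a finger pad.
Only numpy, scipy, OpenCV 4.12 (cv2) and the standard library are available. Lean on these libraries where they do the work, as an engineer would, in place of code of your own. Each camera call takes 0.05 s, during which the arm holds its last target. There are 200 camera calls.

## Working session

There is one attempt and no reset: what is moved stays moved. The work goes in short steps, Python scripts to look and compute and a tool call to move; the robot and the scene stay as the last step left them, time stands still between calls to the robot, and variables do not carry over. Pictures are saved under pics/ and viewed, at most 10 in all, crops included, and the job is handed in when it is done.

Besides the shell and the picture viewer there is one more tool, called after "Call:" as name(argument=value, ...) on one line, values as JSON. apply_moves: Moves the arm, as the interface text tells. Its arguments: {"type":"object","properties":{"plan":{"type":"array"},"gripper":{"type":"number"}},"required":["plan"]}

```bash
mkdir -p pics; ls; python3 - <<'E'
from plant import manip
import cv2
s=manip.read_state(); print(s['time_s'],s['position'],s['ee_rot'],s['opening'])
for n in ['top','side']:
    im=manip.read_camera(n); cv2.imwrite(f'pics/{n}0.png',im[:,:,::-1]); print(n,manip.camera_params(n))
E
```

```text
pics
0.0 [0.16742061 0.6274209  0.23025211] [-3.13965228e+00  1.39996713e-04  2.88090395e+00] 1.0004227049518828
top {'fx': 549.834702515997, 'fy': 549.834702515997, 'cx': 319.8724281432343, 'cy': 231.65717920892223, 'eye': array([ 0.33124361, -0.07199028,  1.59632757]), 'attitude': array([ 0.10137563, -0.01428369, -1.58295551])}
side {'fx': 437.18926012994604, 'fy': 437.18926012994604, 'cx': 324.48826088327286, 'cy': 236.9687110790932, 'eye': array([ 0.19678077, -0.69140254,  0.8124696 ]), 'attitude': array([ 0.73507978, -0.00808438, -0.45506647])}
```

View pics/top0.png

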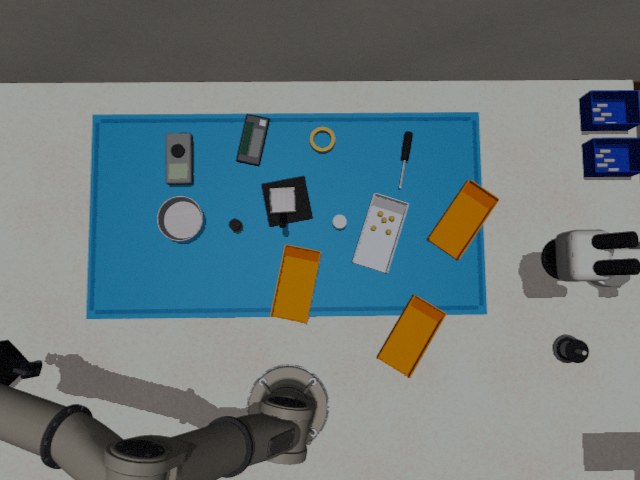

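View pics/side0.png

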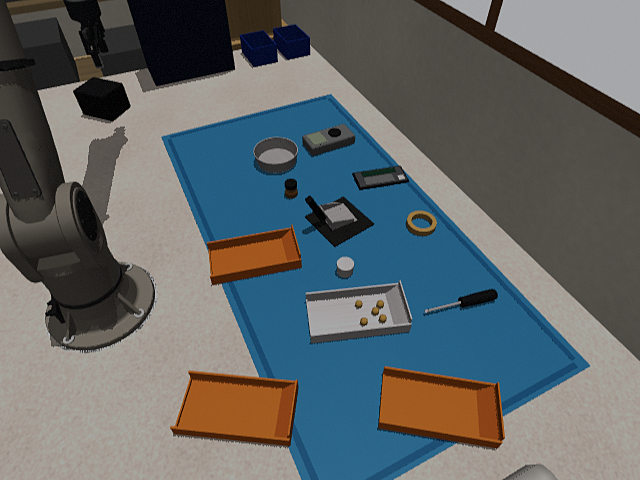

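The top view shows the scoop at (283,200) on its black pad, with its handle pointing down towards the robot. The white tray is at (381,233) with its ramp end at the top and the feet near (383,222). The dish is at (181,219), and the tin at (339,222) and the jar at (236,226) stand near the scoop.

```bash
cat > h.py <<'E'
from plant import manip
import numpy as np, cv2
from scipy.spatial.transform import Rotation as R
def ray(P,u,v):
    d=np.array([(u-P['cx'])/P['fx'],-(v-P['cy'])/P['fy'],-1.])
    return np.array(P['eye']),R.from_euler('xyz',P['attitude']).apply(d)
def onz(P,u,v,z):
    e,d=ray(P,u,v); return e+d*(z-e[2])/d[2]
def proj(P,X):
    p=R.from_euler('xyz',P['attitude']).inv().apply(np.atleast_2d(X)-P['eye'])
    return np.c_[P['cx']+P['fx']*p[:,0]/-p[:,2],P['cy']-P['fy']*p[:,1]/-p[:,2]]
def blobs(mask,amin):
    n,l,s,c=cv2.connectedComponentsWithStats(mask.astype(np.uint8))
    out=[]
    for i in range(1,n):
        if s[i,4]>=amin:
            k=max(cv2.findContours((l==i).astype(np.uint8),cv2.RETR_EXTERNAL,cv2.CHAIN_APPROX_NONE)[0],key=len)
            out.append((s[i,4],c[i],cv2.minAreaRect(k),k))
    return out
E
python3 - <<'E'
from h import *
im=cv2.imread('pics/top0.png'); P=manip.camera_params('top')
hsv=cv2.cvtColor(im,cv2.COLOR_BGR2HSV); H,S,V=cv2.split(hsv)
roi=np.zeros(V.shape,bool); roi[115:312,95:480]=1
np.set_printoptions(precision=3,suppress=True)
def show(n,m,z,amin):
    for a,c,r,k in blobs(m&roi,amin):
        print(n,a,c.round(1),onz(P,*c,z), 'box',[onz(P,*p,z)[:2].round(3).tolist() for p in cv2.boxPoints(r)])
show('white',(S<60)&(V>90),.003,60)
show('dark',(V<60),.005,60)
show('brass',(H>15)&(H<35)&(S>90)&(V>90),.010,6)
E
```

```text
white 274 [255.6 142.4] [0.76  0.09  0.003] box [[0.722, 0.113], [0.805, 0.096], [0.799, 0.067], [0.716, 0.084]]
white 985 [177.6 158.4] [0.714 0.319 0.003] box [[0.791, 0.354], [0.79, 0.287], [0.646, 0.285], [0.647, 0.352]]
white 590 [282.3 199.3] [0.59  0.012 0.003] box [[0.624, 0.05], [0.627, -0.022], [0.554, -0.025], [0.552, 0.047]]
white 2569 [379.7 233.4] [ 0.486 -0.271  0.003] box [[0.404, -0.186], [0.609, -0.256], [0.575, -0.359], [0.37, -0.289]]
white 1299 [181.8 219.3] [0.533 0.305 0.003] box [[0.603, 0.378], [0.602, 0.247], [0.472, 0.245], [0.474, 0.375]]
white 157 [339.2 221.3] [ 0.523 -0.153  0.003] box [[0.542, -0.136], [0.541, -0.174], [0.503, -0.173], [0.503, -0.135]]
dark 160 [257.  147.5] [0.744 0.086 0.005] box [[0.705, 0.148], [0.849, 0.113], [0.831, 0.046], [0.687, 0.082]]
dark 231 [245.6 137.2] [0.776 0.119 0.005] box [[0.729, 0.143], [0.827, 0.121], [0.821, 0.096], [0.723, 0.118]]
dark 215 [406.2 145.7] [ 0.746 -0.356  0.005] box [[0.706, -0.336], [0.79, -0.352], [0.786, -0.375], [0.702, -0.359]]
dark 142 [187.6 167.3] [0.687 0.289 0.005] box [[0.639, 0.346], [
[... 858 characters left out ...]
 [391.2 218.2] [ 0.529 -0.305  0.01 ] box [[0.536, -0.299], [0.536, -0.31], [0.524, -0.31], [0.524, -0.298]]
brass 18 [383.7 220. ] [ 0.524 -0.283  0.01 ] box [[0.53, -0.278], [0.53, -0.287], [0.519, -0.287], [0.519, -0.278]]
brass 20 [373.1 228. ] [ 0.501 -0.251  0.01 ] box [[0.507, -0.245], [0.507, -0.257], [0.495, -0.257], [0.496, -0.245]]
brass 19 [387.9 231.8] [ 0.49  -0.294  0.01 ] box [[0.495, -0.289], [0.495, -0.301], [0.483, -0.3], [0.483, -0.289]]
brass 2018 [295.1 284.2] [ 0.341 -0.024  0.01 ] box [[0.267, 0.045], [0.455, 0.005], [0.433, -0.099], [0.244, -0.057]]
brass 100 [411.3 306.6] [ 0.274 -0.356  0.01 ] box [[0.304, -0.336], [0.303, -0.385], [0.261, -0.384], [0.261, -0.335]]
```

Call:
apply_moves(plan=[[-30,-32,0,0],[-70,-74,0,0],[-110,-116,0,0],[-150,-158,0,0],[-190,-200,0,0]], gripper=-1)

```text
time_s: 0.72
position: [0.3003, 0.3838, 0.231]
ee_rot: [-3.141, 0.0, 2.881]
ft_force: [0.6, -0.2, 0.4]
opening: 1.001
grasp_force: 0.0
```

Call:
apply_moves(plan=[[-40,-42,0,0],[-80,-84,0,0],[-120,-126,0,0],[-160,-168,0,0],[-200,-210,0,0]])

```text
time_s: 1.35
position: [0.4391, 0.1296, 0.2312]
ee_rot: [3.141, 0.0, 2.881]
ft_force: [0.7, 0.1, 0.4]
opening: 0.996
grasp_force: 0.0
```

Call:
apply_moves(plan=[[-40,-42,0,-0.1],[-70,-74,0,-0.2],[-92,-98,0,-0.26],[-92,-98,0,-0.26],[-92,-98,0,-0.26]])

```text
time_s: 1.98
position: [0.5018, 0.0138, 0.2309]
ee_rot: [3.141, -0.001, 3.141]
ft_force: [0.4, 0.2, 0.3]
opening: 0.996
grasp_force: 0.0
```

```bash
python3 - <<'E'
from h import *
s=manip.read_state(); print(s['time_s'],s['position'],s['ee_rot'],s['q'])
P=manip.camera_params('wrist'); im=manip.read_camera('wrist'); cv2.imwrite('pics/w1.png',im[:,:,::-1]); print(P)
E
```

```text
1.975 [0.50177464 0.01384216 0.23088562] [ 3.14095483e+00 -1.12035854e-03  3.14117593e+00] [-0.61033963  0.14968855  0.55551212  1.8940774  -0.0881572   1.12267584
  1.54888776]
{'fx': 422.4374378780801, 'fy': 422.4374378780801, 'cx': 312.5741190093088, 'cy': 234.54966404987715, 'eye': array([0.4237168 , 0.01440946, 0.37252863]), 'attitude': array([-3.09892174e-01,  4.24984943e-05,  1.57152790e+00])}
```

View pics/w1.png

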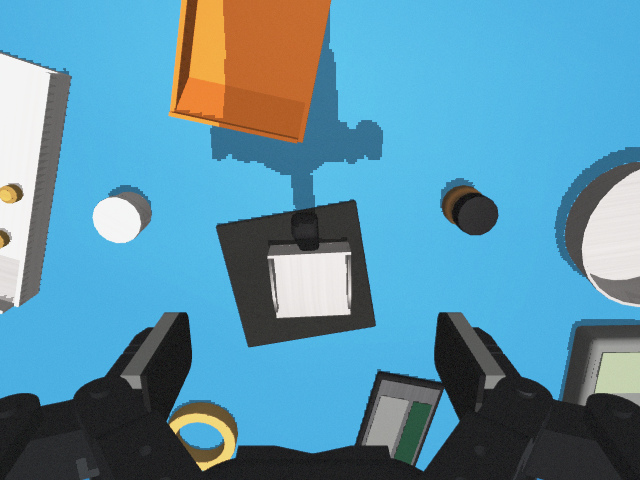

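The wrist view shows the scoop pan with its lip edge from (275,318) to (351,314) and its back top edge from (268,250) to (351,244). The handle end is at about (305,216), and the pad corners are at (217,225), (355,200), (376,326) and (247,347).

```bash
python3 - <<'E'
from h import *
np.set_printoptions(precision=4,suppress=True)
P=manip.camera_params('wrist'); im=cv2.imread('pics/w1.png')
g=lambda u,v,z:onz(P,u,v,z)
print('pad',[g(u,v,.005)[:2] for u,v in [(217,225),(355,200),(376,326),(247,347)]])
l=[g(275,318,.006),g(351,314,.006)]; b=[g(268,250,.033),g(351,244,.033)]
for q in (l,b):
    m=(q[0]+q[1])/2; d=q[1]-q[0]; print(m,np.hypot(*d[:2]),'yaw',np.arctan2(-d[0],d[1]))
hsv=cv2.cvtColor(im,cv2.COLOR_BGR2HSV)
roi=np.zeros(hsv.shape[:2],bool); roi[200:340,215:380]=1
for a,c,r,k in blobs((hsv[:,:,2]>150)&(hsv[:,:,1]<60)&roi,500): print(a,c,r,cv2.boxPoints(r).round(1).tolist())
# expected pixels of scoop keypoints for check
E
python3 -c "
import cv2;im=cv2.imread('pics/w1.png')[190:350,210:390];cv2.imwrite('pics/w1c.png',cv2.resize(im,None,fx=4,fy=3.7,interpolation=2))"
```

```text
pad [array([ 0.5325, -0.0717]), array([0.5091, 0.0527]), array([0.6356, 0.0775]), array([ 0.6595, -0.0502])]
[0.6242 0.0155 0.006 ] 0.07393975585386701 yaw 0.06075942425822485
[0.5436 0.0123 0.033 ] 0.07094878777460484 yaw 0.07840291798522639
4621 [312.0723 284.2675] ((309.9117431640625, 284.6470947265625), (62.738433837890625, 83.19145202636719), 87.27368927001953) [[266.8999938964844, 255.3000030517578], [350.0, 251.3000030517578], [353.0, 314.0], [269.8999938964844, 318.0]]
```

View pics/w1c.png

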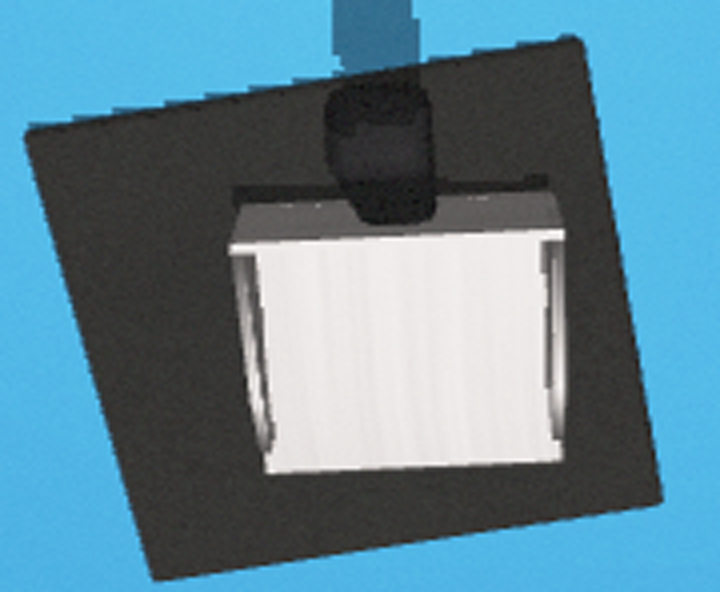

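The crop shows the back top edge from (268,256) to (351,253.5) and the lip from (277,317.6) to (350.5,314.3), so the scoop yaw is about +0.04. Next I compute the grip point.

```bash
python3 - <<'E'
from h import *
np.set_printoptions(precision=4,suppress=True)
P=manip.camera_params('wrist'); g=lambda u,v,z:onz(P,u,v,z)
l=(g(277,317.6,.0065)+g(350.5,314.3,.0065))/2; b=(g(268,256.2,.033)+g(351.2,253.5,.033))/2
d=l-b; print(l,b,np.hypot(*d[:2]),np.arctan2(d[1],d[0]))
y=.042; c=np.cos(y),np.sin(y)
for p,x in((l,.04),(b,-.035)): print('origin',p[0]-x*c[0],p[1]-x*c[1])
o=(l+b)/2-.0025*np.array([*c,0]); print('o',o,'grip',o[:2]-.068*np.array(c))
hx=lambda x,z:proj(P,[o[0]+x*c[0],o[1]+x*c[1],.005+z])
print('handle axis pix',hx(-.068,.07),hx(-.082,.1))
pc=np.mean([g(u,v,.005)[:2] for u,v in [(217,225),(355,200),(376,326),(247,347)]],0);print('padc',pc)
E
```

```text
[0.6238 0.0163 0.0065] [0.5507 0.0125 0.033 ] 0.07320901699944089 0.05226288887143146
origin 0.583885163674938 0.01459711209103097
origin 0.5857099655476258 0.013921812896070198
o [0.5848 0.0143 0.0198] grip [0.5169 0.0114]
handle axis pix [[307.7437 231.7727]] [[306.3294 225.1343]]
padc [0.5842 0.0021]
```

Call:
apply_moves(plan=[[-8,-1,45,-0.02],[-15,-2,90,-0.043],[-15,-2,130,-0.043],[-15,-2,160,-0.043],[-15,-2,175,-0.043]])

```text
time_s: 2.65
position: [0.5159, 0.0125, 0.0547]
ee_rot: [3.141, -0.003, -3.097]
ft_force: [0.0, 0.2, -0.1]
opening: 0.999
grasp_force: 0.0
```

Call:
apply_moves(plan=[[0,0,0,0],[0,0,0,0],[0,0,0,0],[0,0,0,0],[0,0,0,0]], gripper=1)

```text
time_s: 3.28
position: [0.518, 0.0109, 0.0573]
ee_rot: [3.141, 0.001, -3.1]
ft_force: [-2.0, 0.0, 7.5]
opening: 0.2
grasp_force: 58.6
```

Call:
apply_moves(plan=[[0,0,0,0],[0,0,0,0],[0,0,-5,0],[0,0,-15,0],[0,0,-30,0]])

```text
time_s: 3.9
position: [0.5169, 0.011, 0.0868]
ee_rot: [-3.142, -0.001, -3.099]
ft_force: [-0.8, 0.8, -0.7]
opening: 0.2
grasp_force: 58.4
```

Call:
apply_moves(plan=[[0,0,-20,0],[0,0,-45,0],[0,0,-60,0],[0,0,-70,0],[0,0,-70,0]])

```text
time_s: 4.53
position: [0.5176, 0.0111, 0.1568]
ee_rot: [3.141, 0.001, -3.099]
ft_force: [-0.1, -0.2, -1.4]
opening: 0.199
grasp_force: 58.5
```

```bash
python3 - <<'E'
from h import *
s=manip.read_state(); print(s)
P=manip.camera_params('wrist'); im=manip.read_camera('wrist'); cv2.imwrite('pics/w2.png',im[:,:,::-1]); print(P)
cv2.imwrite('pics/s2.png',manip.read_camera('side')[:,:,::-1])
a=cv2.imread('pics/s2.png')[100:350,230:430]
b=im[:,:,::-1]
cv2.imwrite('pics/c2.png',np.hstack([cv2.resize(a,(384,480)),cv2.resize(b,(400,300)).copy() if 0 else cv2.copyMakeBorder(cv2.resize(b,(400,300)),0,180,0,0,0)]))
E
```

```text
{'time_s': 4.525, 'q': array([-0.5670449 ,  0.26912742,  0.54621146,  1.94790313, -0.1689746 ,
        0.96793176,  1.67257484]), 'qd': array([ 0.00457569,  0.01778734, -0.0068919 ,  0.01914065, -0.00374029,
       -0.00674429,  0.00212328]), 'tau': array([-1.87952793e-02, -3.35036981e+01,  4.23046857e+00, -2.29857177e+01,
        2.79835408e-02, -1.81125838e-02, -1.80628739e-02]), 'position': array([0.51761191, 0.01109492, 0.15678253]), 'ee_rot': array([ 3.14118639e+00,  1.00409543e-03, -3.09913943e+00]), 'ft_force': array([-0.14085462, -0.21009767, -1.3782464 ]), 'ft_torque': array([-0.01016917,  0.05099433,  0.01503924]), 'grasp_force': 58.4967166185379, 'opening': 0.19896657407990948}
{'fx': 422.4374378780801, 'fy': 422.4374378780801, 'cx': 312.5741190093088, 'cy': 234.54966404987715, 'eye': array([0.4393317 , 0.00831858, 0.29827619]), 'attitude': array([-3.12073969e-01,  2.76069658e-04,  1.61436321e+00])}
```

View pics/c2.png

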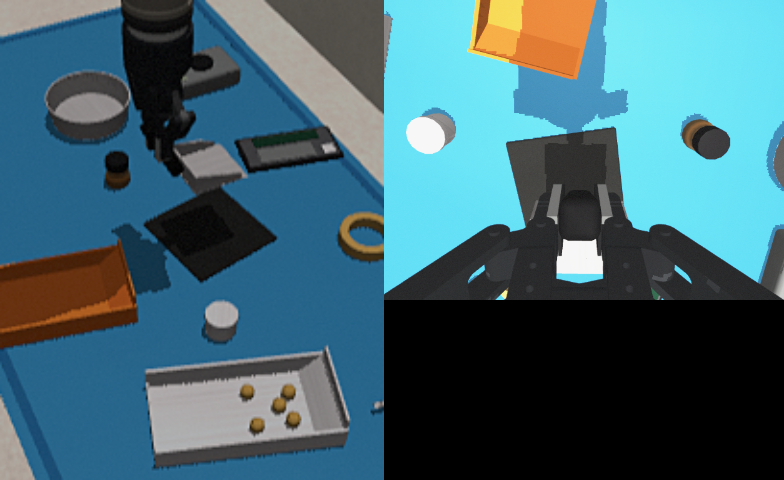

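The side view shows the scoop held with its pan roughly flat, and the feet loose in the tray. The wrist view shows the lip at about (314,438). Next I check the pan's tilt and the tray pose.

```bash
python3 - <<'E'
from h import *
np.set_printoptions(precision=4,suppress=True)
P=manip.camera_params('wrist'); s=manip.read_state(); p=s['position']; y=.0425
print('lip pix pred',[proj(P,[p[0]+.108*np.cos(y),p[1]+.108*np.sin(y),p[2]+.019-.07+.002+dz]) for dz in (0,.01,-.01)])
im=cv2.imread('pics/w2.png'); print(im[400:470:4,300].tolist())
T=manip.camera_params('top'); im=cv2.imread('pics/top0.png'); hsv=cv2.cvtColor(im,cv2.COLOR_BGR2HSV)
m=(hsv[:,:,1]<110); roi=np.zeros(m.shape,bool); roi[180:285,348:415]=1; 
m=cv2.morphologyEx((m&roi).astype(np.uint8),cv2.MORPH_CLOSE,np.ones((5,5)))
b=max(blobs(m,1000),key=lambda b:b[0]); print(b[0],b[2])
bp=cv2.boxPoints(b[2]); print(bp.tolist())
for z in (.01,.03,.045): 
  q=np.array([onz(T,*c,z)[:2] for c in bp]); print(z,q.tolist(),[np.hypot(*(q[i]-q[i-1])).round(4) for i in range(4)],q.mean(0))
cv2.imwrite('pics/trayt.png',cv2.resize(im[185:280,345:415],None,fx=6,fy=6,interpolation=2))
E
```

```text
lip pix pred [array([[311.288 , 445.6524]]), array([[311.2215, 460.0719]]), array([[311.3494, 432.3414]])]
[[247, 247, 247], [247, 247, 247], [247, 247, 247], [247, 247, 247], [246, 247, 247], [247, 247, 247], [247, 247, 247], [246, 247, 247], [246, 247, 247], [246, 246, 247], [246, 225, 102], [246, 225, 102], [246, 225, 102], [42, 40, 41], [42, 38, 40], [35, 33, 30], [43, 43, 42], [40, 40, 43]]
2822 ((380.4369812011719, 232.53274536132812), (38.29386901855469, 74.32926177978516), 17.52556800842285)
[[350.98736572265625, 262.20654296875], [373.3702392578125, 191.32745361328125], [409.8865966796875, 202.85894775390625], [387.50372314453125, 273.738037109375]]
0.01 [[0.4027555881136242, -0.18534498338561056], [0.6092779114870405, -0.254606036295573], [0.574121305621994, -0.36073846527230113], [0.36831987987528303, -0.2901135610435002]] [np.float64(0.1103), np.float64(0.2178), np.float64(0.1118), np.float64(0.2176)] [ 0.4886 -0.2727]
0.03 [[0.40185398393106586, -0.18391583711646975], [0.6057725282649808, -0.25230366491994005], [0.5710591676237734, -0.3570980041954338], [0.36785243202922513, -0.28736352015121147]] [np.float64(0.1089), np.float64(0.2151), np.float64(0.1104), np.float64(0.2148)] [ 0.4866 -0.2702]
0.045 [[0.40117778079414707, -0.18284397741461417], [0.6031434908484361, -0.25057688638821535], [0.568762564125108, -0.35436765838778334], [0.36750184614468173, -0.28530098948199484]] [np.float64(0.1078), np.float64(0.213), np.float64(0.1093), np.float64(0.2128)] [ 0.4851 -0.2683]
```

View pics/trayt.png

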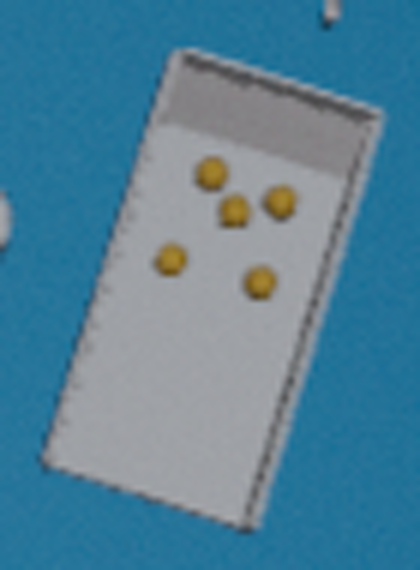

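The tray crop shows the ramp foot line from about (371.7,205.8) to (401.3,214.7) in full-image pixels. The near corners are at (352.5,262) and (386.3,272.8), and the far corners at (374.7,193.3) and (408.7,204.2).

```bash
python3 - <<'E'
from h import *
np.set_printoptions(precision=4,suppress=True)
T=manip.camera_params('top'); g=lambda u,v,z:onz(T,u,v,z)[:2]
A,B=g(371.67,205.83,.003),g(401.3,214.67,.003)
C,D=g(352.5,262,.03),g(386.3,272.8,.03); E,F=g(374.7,193.3,.045),g(408.7,204.2,.045)
for n,a,b in(('foot',A,B),('near',C,D),('far',E,F)):
    d=b-a; print(n,(a+b)/2,np.hypot(*d),np.arctan2(-d[0],d[1])-(np.pi if d[1]<0 else 0), np.arctan2(d[0],-d[1]))
m=(C+D)/2; n=(E+F)/2; d=n-m; L=np.hypot(*d); yaw=np.arctan2(d[1],d[0]); print('len',L,'yaw',yaw)
ax=d/L; ay=np.array([-ax[1],ax[0]]); O=(m+n)/2+ax*.0225
print('O',O,'foot',O+.05*ax,'foot2',((A+B)/2-O)@ax,((A+B)/2-O)@ay)
for p in [(379.9,213.6),(391.2,218.2),(383.7,220),(373.1,228),(387.9,231.8)]:
    q=g(*p,.010)-O; print('foot in tray mm',1e3*q@ax,1e3*q@ay)
E
```

```text
foot [ 0.554  -0.2926] 0.09045487002872948 -0.30326575387677357 -0.3032657538767735
near [ 0.3865 -0.2361] 0.10090863010376354 -0.3209834939659877 -0.3209834939659878
far [ 0.5812 -0.3026] 0.10190739424641759 -0.32425745616260926 -0.3242574561626094
len 0.20570966386109166 yaw -0.32887814501653284
O [ 0.5051 -0.2766] foot [ 0.5524 -0.2928] foot2 0.051451611301774995 0.0006204178119496587
foot in tray mm 34.786217918768 16.508035855199463
foot in tray mm 32.2270583687926 -18.870799336575665
foot in tray mm 20.335517687614946 0.328673758761926
foot in tray mm -11.670098009904514 22.60551186039016
foot in tray mm -8.781145693452432 -21.65069830930615
```

Call:
apply_moves(plan=[[20,-30,0,0.06],[50,-76,0,0.16],[85,-130,0,0.26],[120,-183,0,0.34],[145,-221,0,0.369]])

```text
time_s: 5.25
position: [0.3796, -0.2177, 0.1557]
ee_rot: [-3.142, -0.001, 2.812]
ft_force: [-0.8, -0.8, -1.2]
opening: 0.206
grasp_force: 58.5
```

Call:
apply_moves(plan=[[8,-17,10,0],[8,-17,35,0],[8,-17,55,0],[8,-17,65,0],[8,-17,65,0]])

```text
time_s: 5.88
position: [0.3681, -0.2293, 0.0906]
ee_rot: [-3.141, -0.002, 2.815]
ft_force: [0.4, -0.9, -0.7]
opening: 0.202
grasp_force: 58.6
```

```bash
python3 - <<'E'
from h import *
s=manip.read_state(); p=s['position']; print(s['time_s'],p,s['ee_rot'])
ax=np.array([.9473,-.3203]); ay=np.array([.3203,.9473]); d=p[:2]-[.5051,-.2766]
print('grip tray mm',1e3*d@ax,1e3*d@ay)
P=manip.camera_params('wrist'); im=manip.read_camera('wrist'); cv2.imwrite('pics/w3.png',im[:,:,::-1])
E
```

```text
5.875 [ 0.36810904 -0.22927504  0.0906257 ] [-3.14124381e+00 -2.06002303e-03  2.81476972e+00]
grip tray mm -144.92972439974116 0.9527311039240871
```

View pics/w3.png

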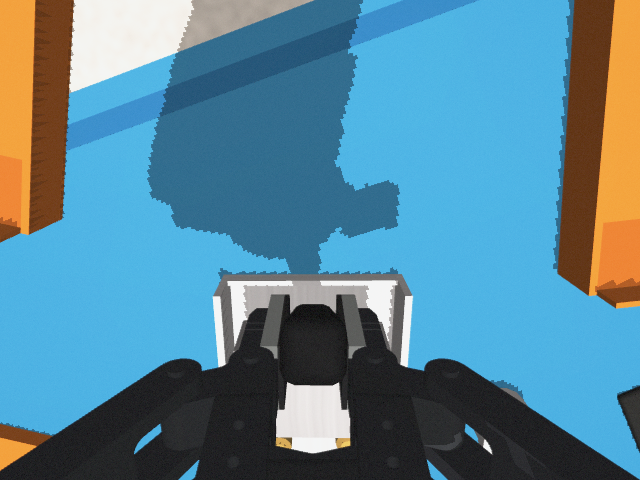

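The tray walls at columns 214 to 412 are centred on the handle at 313, and the feet are just past the lip. I lower now.

Call:
apply_moves(plan=[[-2,0,12,0],[-2,0,22,0],[-2,0,28,0],[-2,0,31,0],[-2,0,32,0]])

```text
time_s: 6.55
position: [0.3706, -0.2302, 0.0591]
ee_rot: [3.142, -0.0, 2.815]
ft_force: [0.1, -0.9, -1.3]
opening: 0.197
grasp_force: 58.6
```

Call:
apply_moves(plan=[[0,0,1,0],[0,0,2,0],[0,0,3,0],[0,0,4,0],[0,0,4,0]])

```text
time_s: 7.18
position: [0.3707, -0.2301, 0.0554]
ee_rot: [3.141, -0.0, 2.815]
ft_force: [-1.5, 1.2, 2.6]
opening: 0.202
grasp_force: 59.0
```

Call:
apply_moves(plan=[[-5,0,0.5,0],[-12,0,0.5,0],[-20,0,0.5,0],[-28,0,0.5,0],[-35,0,0.5,0]])

```text
time_s: 7.8
position: [0.4022, -0.2412, 0.0553]
ee_rot: [3.14, -0.004, 2.814]
ft_force: [-9.2, 3.1, 16.1]
opening: 0.206
grasp_force: 60.8
```

Call:
apply_moves(plan=[[-8,0,0,0],[-16,0,0,0],[-24,0,0,0],[-32,0,0,0],[-38,0,0,0]])

```text
time_s: 8.43
position: [0.4383, -0.2534, 0.0554]
ee_rot: [3.14, -0.003, 2.814]
ft_force: [-7.0, 2.9, 13.9]
opening: 0.205
grasp_force: 60.6
```

```bash
python3 - <<'E'
from h import *
s=manip.read_state(); p=s['position']; print(s['time_s'],p,s['ee_rot'],s['ft_force'])
ax=np.array([.9473,-.3203]); ay=np.array([.3203,.9473]); d=p[:2]-[.5051,-.2766]
print('grip tray mm',1e3*d@ax,1e3*d@ay)
a=manip.read_camera('side'); b=manip.read_camera('wrist'); t=manip.read_camera('top')
a=cv2.resize(a[260:360,290:430,::-1],None,fx=4,fy=4,interpolation=2)
t=cv2.resize(t[185:280,345:415,::-1],(240,325),interpolation=2)
w=np.zeros((400,800,3),np.uint8); w[:,:560]=a; w[:325,560:]=t
cv2.imwrite('pics/s4.png',w); cv2.imwrite('pics/w4.png',b[:,:,::-1])
E
```

```text
8.425 [ 0.4383043  -0.25343872  0.05536296] [ 3.14036212 -0.0034368   2.81422908] [-7.03931122  2.87775175 13.86192988]
grip tray mm -70.69412616420539 0.5460221946468393
```

View pics/s4.png

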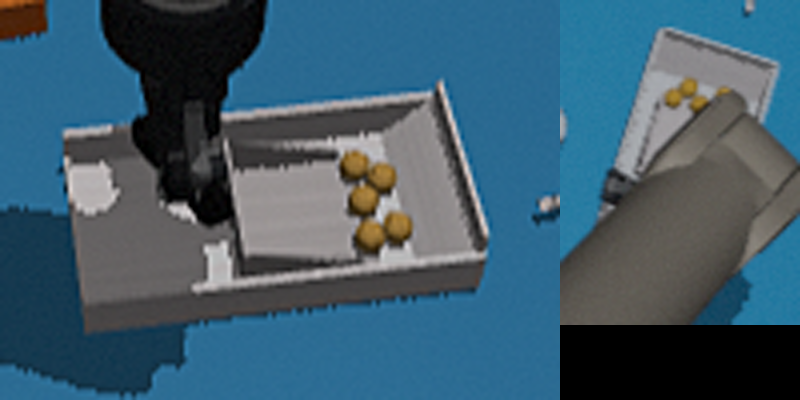

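The side view shows all five feet bunched at the lip, inside the pan's width. I push on to the ramp.

Call:
apply_moves(plan=[[-6,0,0,0],[-11,0,0,0],[-14,0,0,0],[-17,0,0,0],[-17,0,0,0]])

```text
time_s: 9.2
position: [0.4545, -0.2589, 0.0554]
ee_rot: [3.14, -0.003, 2.814]
ft_force: [-6.1, 3.7, 11.4]
opening: 0.203
grasp_force: 60.3
```

Call:
apply_moves(plan=[[-3,0,-1,0],[-6,0,-2,0],[-9,0,-3,0],[-11,0,-4,0],[-11,0,-4,0]])

```text
time_s: 9.82
position: [0.4569, -0.26, 0.0573]
ee_rot: [3.138, -0.019, 2.814]
ft_force: [-17.1, 6.5, 14.9]
opening: 0.198
grasp_force: 60.6
```

```bash
python3 - <<'E'
from h import *
s=manip.read_state(); p=s['position']; print(s['time_s'],p,s['ee_rot'],s['ft_force'])
ax=np.array([.9473,-.3203]); ay=np.array([.3203,.9473]); d=p[:2]-[.5051,-.2766]
print('grip tray mm',1e3*d@ax,1e3*d@ay)
a=manip.read_camera('side')
hsv=cv2.cvtColor(a,cv2.COLOR_RGB2HSV);m=(hsv[:,:,0]>12)&(hsv[:,:,0]<38)&(hsv[:,:,1]>110)&(hsv[:,:,2]>70)
P=manip.camera_params('side');r=np.zeros(m.shape,bool);r[280:340,330:420]=1
for x in blobs(m&r,5):
    q=onz(P,*x[1],.013)[:2]-[.5051,-.2766]; print(x[0],x[1].round(),(1e3*q@ax).round(1),(1e3*q@ay).round(1))
cv2.imwrite('pics/s5.png',cv2.resize(a[260:360,290:430,::-1],None,fx=4,fy=4,interpolation=2))
E
```

```text
9.825 [ 0.45694882 -0.25996056  0.05731601] [ 3.13814768 -0.01941897  2.81365044] [-17.08722092   6.47591743  14.94407024]
grip tray mm -50.94322789499954 0.33971496065893236
176 [386. 310.] 44.4 -2.0
```

View pics/s5.png

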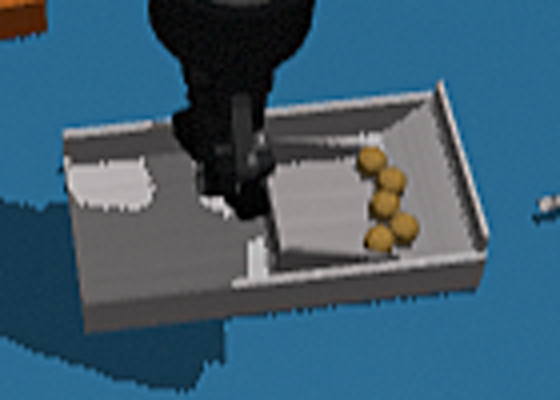

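All five feet are on the lip against the ramp. I try a softer grip while the scoop is supported, to learn how the grip force follows the closure.

Call:
apply_moves(plan=[[0,0,0,0],[0,0,0,0]], gripper=0.7)

```text
time_s: 10.12
position: [0.457, -0.26, 0.0573]
ee_rot: [3.138, -0.019, 2.814]
ft_force: [-18.7, 6.6, 14.8]
opening: 0.2
grasp_force: 60.6
```

Call:
apply_moves(plan=[[0,0,0,0],[0,0,0,0]], gripper=0.63)

```text
time_s: 10.38
position: [0.4569, -0.2599, 0.0573]
ee_rot: [3.138, -0.019, 2.814]
ft_force: [-17.5, 7.3, 14.8]
opening: 0.201
grasp_force: 60.6
```

Call:
apply_moves(plan=[[0,0,0,0],[0,0,0,0]], gripper=0.605)

```text
time_s: 10.62
position: [0.457, -0.26, 0.0573]
ee_rot: [3.138, -0.019, 2.814]
ft_force: [-17.5, 6.5, 14.5]
opening: 0.201
grasp_force: 60.6
```

Call:
apply_moves(plan=[[0,0,0,0],[0,0,0,0]], gripper=0.595)

```text
time_s: 10.88
position: [0.457, -0.26, 0.0573]
ee_rot: [3.138, -0.019, 2.814]
ft_force: [-17.5, 6.5, 15.1]
opening: 0.201
grasp_force: 42.5
```

Call:
apply_moves(plan=[[0,0,0,0],[0,0,0,0]], gripper=0.59)

```text
time_s: 11.12
position: [0.457, -0.2602, 0.0572]
ee_rot: [3.138, -0.019, 2.813]
ft_force: [-18.0, 7.0, 13.5]
opening: 0.208
grasp_force: 30.1
```

The grip force is graded near closure 0.59. I firm the grip and climb the ramp gently.

Call:
apply_moves(plan=[[0,0,0,0],[0,0,-3,0],[0,0,-7,0],[0,0,-11,0],[-1,0,-14,0]], gripper=1)

```text
time_s: 11.75
position: [0.4681, -0.2629, 0.0732]
ee_rot: [-3.142, 0.001, 2.815]
ft_force: [-0.2, 0.6, -2.3]
opening: 0.201
grasp_force: 58.4
```

Call:
apply_moves(plan=[[-2,0,-4,0],[-5,0,-8,0],[-8,0,-12,0],[-8,0,-16,0],[-8,0,-20,0]])

```text
time_s: 12.38
position: [0.4747, -0.2654, 0.093]
ee_rot: [3.141, -0.0, 2.815]
ft_force: [0.6, -0.3, -2.2]
opening: 0.206
grasp_force: 58.5
```

```bash
python3 - <<'E'
from h import *
s=manip.read_state(); p=s['position']; print(s['time_s'],p,s['ee_rot'],s['ft_force'])
ax=np.array([.9473,-.3203]); ay=np.array([.3203,.9473]); d=p[:2]-[.5051,-.2766]
print('grip tray mm',1e3*d@ax,1e3*d@ay)
a=manip.read_camera('side')
hsv=cv2.cvtColor(a,cv2.COLOR_RGB2HSV);m=(hsv[:,:,0]>12)&(hsv[:,:,0]<38)&(hsv[:,:,1]>110)&(hsv[:,:,2]>70)
P=manip.camera_params('side');r=np.zeros(m.shape,bool);r[260:340,320:430]=1
for x in blobs(m&r,5):
  for z in (.01,p[2]-.042):
    q=onz(P,*x[1],z)[:2]-[.5051,-.2766]; print(x[0],x[1].round(),x[2],(1e3*q@ax).round(1),(1e3*q@ay).round(1))
cv2.imwrite('pics/s6.png',cv2.resize(a[250:350,290:430,::-1],None,fx=4,fy=4,interpolation=2))
E
```

```text
12.375 [ 0.474739   -0.26538134  0.09297695] [ 3.14144325e+00 -2.57836067e-04  2.81483538e+00] [ 0.63693852 -0.25334794 -2.23193178]
grip tray mm -32.35430637460925 0.9028069268449872
191 [397. 299.] ((397.71282958984375, 298.1286926269531), (25.47295379638672, 13.33349895477295), 84.2894058227539) 75.5 24.9
191 [397. 299.] ((397.71282958984375, 298.1286926269531), (25.47295379638672, 13.33349895477295), 84.2894058227539) 63.6 -1.5
```

The force rose by about 0.9 N, and the brass blob is whole at pan height, so all five feet are aboard. I rest the pan on the end wall and pivot the lip up for a safe carry.

Call:
apply_moves(plan=[[0,0,-5,0],[0,0,-10,0],[-4,0,-13,0],[-9,0,-13,0],[-14,0,-13,0]])

```text
time_s: 13.05
position: [0.4886, -0.27, 0.1057]
ee_rot: [3.142, -0.0, 2.815]
ft_force: [0.0, -0.1, -2.9]
opening: 0.2
grasp_force: 58.5
```

Call:
apply_moves(plan=[[-4,0,2,0],[-8,0,5,0],[-11,0,8,0],[-13,0,10,0],[-14,0,11,0]])

```text
time_s: 13.68
position: [0.4996, -0.2746, 0.0961]
ee_rot: [3.14, -0.003, 2.814]
ft_force: [-9.9, 3.4, 16.3]
opening: 0.201
grasp_force: 60.6
```

Call:
apply_moves(plan=[[0,0,1,0],[0,0,2,0],[0,0,3,0],[0,0,4,0],[0,0,4,0]], gripper=0.588)

```text
time_s: 14.3
position: [0.4992, -0.2745, 0.0914]
ee_rot: [3.141, -0.004, 2.814]
ft_force: [-7.2, 3.7, 8.5]
opening: 0.212
grasp_force: 24.0
```

Call:
apply_moves(plan=[[0,0,4,0],[0,0,8,0],[0,0,12,0],[0,0,16,0],[0,0,20,0]])

```text
time_s: 14.92
position: [0.4961, -0.2735, 0.0703]
ee_rot: [3.14, -0.01, 2.813]
ft_force: [-12.1, 4.2, 8.1]
opening: 0.208
grasp_force: 21.3
```

```bash
python3 - <<'E'
from h import *
s=manip.read_state(); p=s['position']; print(s['time_s'],p,s['ee_rot'],s['ft_force'])
a=manip.read_camera('side')
cv2.imwrite('pics/s7.png',cv2.resize(a[220:350,290:450,::-1],None,fx=4,fy=4,interpolation=2))
E
```

```text
14.925 [ 0.49614121 -0.27354365  0.07031429] [ 3.13967571 -0.01038738  2.81327038] [-12.08771823   4.19385821   8.07788004]
```

View pics/s7.png

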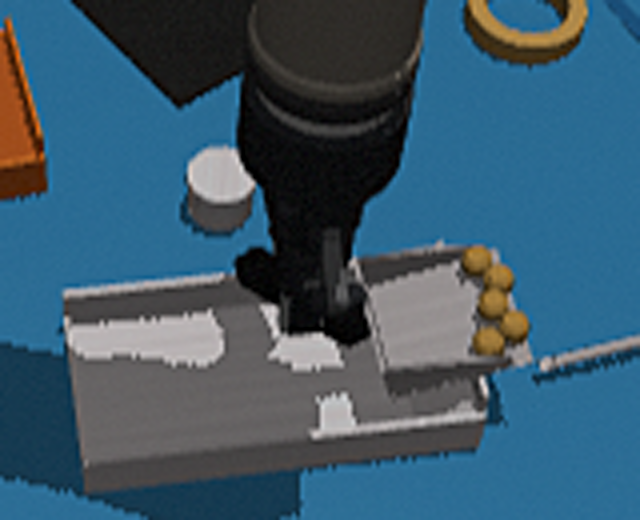

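The picture shows the pan resting lip-up on the end wall with all five feet in it. I firm the grip, lift, and measure the dish more closely.

Call:
apply_moves(plan=[[0,0,0,0],[0,0,0,0],[0,0,-4,0],[0,0,-10,0],[0,0,-20,0]], gripper=1)

```text
time_s: 15.6
position: [0.5016, -0.2743, 0.0911]
ee_rot: [3.142, -0.0, 2.815]
ft_force: [-1.0, 0.9, -3.1]
opening: 0.198
grasp_force: 58.5
```

Call:
apply_moves(plan=[[0,0,-14,0],[0,0,-30,0],[0,0,-46,0],[0,0,-60,0],[0,0,-68,0]])

```text
time_s: 16.23
position: [0.5017, -0.2746, 0.16]
ee_rot: [3.141, 0.001, 2.815]
ft_force: [0.1, -0.1, -2.4]
opening: 0.196
grasp_force: 58.5
```

```bash
cat > feet.py <<'E'
from h import *
def feet(im,roi):
    hsv=cv2.cvtColor(im,cv2.COLOR_RGB2HSV);m=(hsv[:,:,0]>12)&(hsv[:,:,0]<38)&(hsv[:,:,1]>100)&(hsv[:,:,2]>60)
    r=np.zeros(m.shape,bool); y0,y1,x0,x1=roi; r[y0:y1,x0:x1]=1
    return [(int(b[0]),b[1].round(1).tolist()) for b in blobs(m&r,3)]
E
python3 - <<'E'
from feet import *
s=manip.read_state(); print(s['time_s'],s['position'],s['ee_rot'],s['ft_force'])
a=manip.read_camera('side'); print(feet(a,(150,350,280,460)))
im=cv2.imread('pics/side0.png'); P=manip.camera_params('side'); hsv=cv2.cvtColor(im,cv2.COLOR_BGR2HSV)
r=np.zeros(hsv.shape[:2],bool); r[130:178,248:301]=1
m=(hsv[:,:,1]<110)&r
b=max(blobs(m,100),key=lambda b:b[0]); print('side',b[0],cv2.boundingRect(b[3]))
x,y,w,h=cv2.boundingRect(b[3]); 
for v in (y,y+1): print('far rim',onz(P,x+w/2,v,.04),)
print('near base edge',onz(P,x+w/2,y+h,0))
im=cv2.imread('pics/top0.png'); T=manip.camera_params('top'); hsv=cv2.cvtColor(im,cv2.COLOR_BGR2HSV)
r=np.zeros(hsv.shape[:2],bool); r[190:250,150:212]=1
# non-blue: dish incl. dark inner wall, not shadow
m=(((hsv[:,:,0]<90)|(hsv[:,:,0]>125)|(hsv[:,:,1]<110))&r).astype(np.uint8)
b=max(blobs(cv2.morphologyEx(m,cv2.MORPH_CLOSE,np.ones((5,5))),300),key=lambda b:b[0])
(c,rad)=cv2.minEnclosingCircle(b[3]); q=onz(T,*c,.04); print('top',b[0],c,rad,q,'radius',rad*(1.596-.04)/550)
E
```

```text
16.225 [ 0.50172909 -0.2746002   0.16000332] [3.14142300e+00 1.33227185e-03 2.81494896e+00] [ 0.14228586 -0.11373406 -2.38478996]
[(23, [290.6, 192.7]), (345, [421.2, 222.3]), (8, [291.9, 228.9]), (7, [286.6, 229.0]), (134, [283.7, 254.1]), (11, [295.7, 240.8]), (14, [298.3, 249.9]), (237, [423.5, 267.7]), (3, [285.0, 264.7])]
side 1295 (253, 137, 45, 36)
far rim [0.55455118 0.35973716 0.04      ]
far rim [0.55266193 0.35500858 0.04      ]
near base edge [0.50750123 0.25003739 0.        ]
top 1661 (179.4114990234375, 218.23008728027344) 23.2353572845459 [0.53192327 0.3026063  0.04      ] radius 0.06573493806318803
```

Call:
apply_moves(plan=[[3,7.5,0,0],[9,22,0,0],[18,44.5,0,0],[30,74,0,0],[43.5,107.5,0,0]])

```text
time_s: 16.9
position: [0.4939, -0.1565, 0.1581]
ee_rot: [3.141, -0.001, 2.815]
ft_force: [0.2, 0.3, -2.5]
opening: 0.202
grasp_force: 58.6
```

Call:
apply_moves(plan=[[14,35,0,0],[28.5,70.5,0,0],[42.5,105.5,0,0],[57,141,0,0],[71,176,0,0]])

```text
time_s: 17.52
position: [0.4826, 0.0333, 0.1583]
ee_rot: [3.141, -0.001, 2.816]
ft_force: [0.1, 0.5, -1.8]
opening: 0.201
grasp_force: 58.6
```

Call:
apply_moves(plan=[[14,35,0,0],[28.5,70.5,0,0],[42.5,105.5,0,0],[56,139,0,0],[67.5,167,0,0]])

```text
time_s: 18.15
position: [0.4718, 0.2132, 0.1582]
ee_rot: [-3.141, -0.002, 2.817]
ft_force: [0.4, 0.0, -2.5]
opening: 0.196
grasp_force: 58.6
```

Call:
apply_moves(plan=[[9,22,0,-0.03],[16,39,0,-0.1],[20,49,0,-0.18],[22,54,0,-0.28],[22,54,0,-0.38]])

```text
time_s: 18.77
position: [0.4698, 0.2692, 0.1586]
ee_rot: [-3.141, -0.0, -3.083]
ft_force: [-0.4, -0.0, -2.0]
opening: 0.2
grasp_force: 58.6
```

Call:
apply_moves(plan=[[0,0,0,-0.1],[0,0,0,-0.2],[0,0,0,-0.3],[0,0,0,-0.38],[0,0,0,-0.43]])

```text
time_s: 19.4
position: [0.47, 0.2683, 0.1586]
ee_rot: [-3.141, -0.001, -2.655]
ft_force: [0.4, 0.3, -2.8]
opening: 0.2
grasp_force: 58.6
```

```bash
python3 - <<'E'
from feet import *
s=manip.read_state(); p=s['position'];print(s['time_s'],p,s['ee_rot'],s['ft_force'])
f=s['ee_rot'][2]-np.pi; d=np.array([.532,.302])-p[:2]; ax=np.array([np.cos(f),np.sin(f)])
print('dish fwd',d@ax,'lat',d@[-ax[1],ax[0]])
print('side',feet(manip.read_camera('side'),(90,200,230,330)),'tray',feet(manip.read_camera('side'),(285,340,305,415)))
print('top',feet(manip.read_camera('top'),(190,250,150,230)))
E
```

```text
19.4 [0.47002691 0.26828048 0.15862547] [-3.14123498e+00 -6.38585308e-04 -2.65532080e+00] [ 0.36917521  0.31990263 -2.80485212]
dish fwd 0.07054749917000043 lat 0.0008487129486172583
side [(94, [281.2, 111.3]), (4, [285.8, 191.5]), (3, [291.7, 193.3])] tray []
top [(97, [168.0, 199.2])]
```

Call:
apply_moves(plan=[[0,0,0,0],[0,0,0,0]], gripper=0.588)

```text
time_s: 19.8
position: [0.4701, 0.2688, 0.1588]
ee_rot: [-3.142, -0.0, -2.658]
ft_force: [0.4, -0.4, -3.0]
opening: 0.205
grasp_force: 20.3
```

Call:
apply_moves(plan=[[0,0,0,0],[0,0,0,0]], gripper=0.584)

```text
time_s: 20.05
position: [0.4702, 0.269, 0.1589]
ee_rot: [3.142, 0.0, -2.658]
ft_force: [0.2, -0.2, -2.9]
opening: 0.209
grasp_force: 12.8
```

```bash
python3 - <<'E'
from feet import *
print('side',feet(manip.read_camera('side'),(90,185,230,330)))
print('top',feet(manip.read_camera('top'),(190,250,150,230)))
E
```

```text
side [(69, [276.7, 127.2])]
top [(83, [178.9, 212.4])]
```

Call:
apply_moves(plan=[[0,0,0,0]])

```text
time_s: 20.27
position: [0.4699, 0.2688, 0.1587]
ee_rot: [3.142, -0.0, -2.658]
ft_force: [0.4, 0.9, -2.5]
opening: 0.211
grasp_force: 13.5
```

```bash
cat > look.py <<'E'
from feet import *
s=manip.read_state(); a=manip.read_camera('side'); t=manip.read_camera('top')
print(s['time_s'],s['ft_force'].round(2),s['grasp_force'].round(1),'side',feet(a,(90,185,230,330)),'top',feet(t,(190,250,150,230)))
T=manip.camera_params('top')
for n,c in feet(t,(190,250,150,230)): print(n,(onz(T,*c,.011)[:2]-[.532,.302]).round(3))
E
python3 look.py
```

```text
Traceback (most recent call last):
  File "look.py", line 3, in <module>
    print(s['time_s'],s['ft_force'].round(2),s['grasp_force'].round(1),'side',feet(a,(90,185,230,330)),'top',feet(t,(190,250,150,230)))
                                             ^^^^^^^^^^^^^^^^^^^^^^
AttributeError: 'float' object has no attribute 'round'
```

```bash
sed -i "s/s\['grasp_force'\].round(1)/round(s['grasp_force'],1)/" look.py; python3 look.py
```

```text
20.375 [ 0.24 -0.09 -2.8 ] 13.5 side [(64, [271.8, 138.2])] top [(63, [182.3, 214.9])]
63 [ 0.013 -0.001]
```

Call:
apply_moves(plan=[[0,0,0,0]], gripper=0.582)

```text
time_s: 20.6
position: [0.4704, 0.2691, 0.1591]
ee_rot: [3.141, 0.001, -2.658]
ft_force: [-0.6, 0.0, -1.4]
opening: 0.21
grasp_force: 8.6
```

```bash
python3 look.py
```

```text
20.6 [-0.57  0.03 -1.43] 8.6 side [(52, [281.4, 153.9]), (20, [291.8, 153.2])] top [(63, [177.5, 207.9]), (11, [185.7, 213.0])]
63 [0.034 0.014]
11 [ 0.019 -0.01 ]
```

Call:
apply_moves(plan=[[0,0,0,0],[0,0,0,0],[0,0,-5,0],[0,0,-20,0],[0,0,-45,0]], gripper=1)

```text
time_s: 21.32
position: [0.4698, 0.2686, 0.2046]
ee_rot: [-3.141, -0.001, -2.658]
ft_force: [0.3, -0.9, -1.7]
opening: 0.201
grasp_force: 58.5
```

```bash
python3 look.py; python3 - <<'E'
from h import *
s=manip.read_state(); print(s['position'],s['ee_rot'])
P=manip.camera_params('side'); t=manip.camera_params('top'); 
p=s['position'];f=s['ee_rot'][2]-np.pi
# predicted lip pixel vs lip-down tilt
g=p+[0,0,.019]
for th in (10,20,30,40,50,60):
    a=np.arctan2(-.07,.108)-np.radians(th); L=np.hypot(.07,.108); x,z=L*np.cos(a),L*np.sin(a)
    e=lambda w:proj(P,g+[x*np.cos(f)-w*np.sin(f),x*np.sin(f)+w*np.cos(f),z])[0].round(0)
    print(th,e(.036),e(-.036))
im=manip.read_camera('side'); cv2.imwrite('pics/s9.png',im[:,:,::-1])
hsv=cv2.cvtColor(im,cv2.COLOR_RGB2HSV)
m=(hsv[:,:,1]<60)&(hsv[:,:,2]>70)
for r in range(84,176,4): print(r,''.join('#' if m[r,c] else ('.' if hsv[r,c,2]>60 else 'o') for c in range(225,325,2)))
E
```

```text
21.325 [ 0.26 -0.91 -1.72] 58.5 side [(19, [269.2, 148.2]), (41, [288.7, 150.5]), (16, [280.0, 150.5]), (15, [282.3, 157.7])] top [(21, [181.8, 203.0]), (23, [175.0, 204.1]), (19, [174.0, 211.8])]
21 [0.048 0.001]
23 [0.045 0.021]
19 [0.023 0.023]
[0.47230645 0.27003781 0.20743356] [ 3.14028574  0.00714986 -2.6584685 ]
10 [270. 111.] [289. 120.]
20 [266. 119.] [286. 128.]
30 [262. 126.] [282. 135.]
40 [257. 132.] [277. 141.]
50 [252. 137.] [272. 146.]
60 [247. 141.] [266. 150.]
84 #####oooooooooooooooooo###########################
88 ######ooooooooooooooooo###########################
92 ########.oooooo#oooooo############################
96 ##########ooooooooo.#############################.
100 ##########oooooooo#######################.........
104 ##########oooooooo###############.................
108 ###########.oooooo#######.........................
112 ############oooo#.................................
116 #########..#oooo..................................
120 #..........#ooooo.#...............................
124 ..........o.#oooo..##.............................
128 ..................###oooooo.......................
132 ...................#.ooo.....................#####
136 .......................................###########
140 ....................o.o........o##.....oo#########
144 ................#o................o#...ooo########
148 ...............o........###.##.....o#....ooo.ooooo
152 ..............#o...##.o####..#oo...o#......ooooooo
156 ................o############.##oo#o........o.....
160 ................o.#.########oo###ooo..............
164 .................ooooooo##ooooooooo...............
168 ..................ooooooooooooooo.o...............
172 .......................ooooo......................
```

All five feet show in the dish in the side view (areas 19+41+16+15), and the wrist force is back to that of the empty scoop. I go to the pad.

Call:
apply_moves(plan=[[4,-30,0,0.05],[12,-85,0,0.14],[21,-145,0,0.25],[31,-205,0,0.34],[39,-260,0,0.383]])

```text
time_s: 22.1
position: [0.556, 0.0165, 0.2032]
ee_rot: [-3.141, -0.001, -3.046]
ft_force: [0.7, 0.2, -0.8]
opening: 0.203
grasp_force: 58.6
```

```bash
cat > pos.py <<'E'
from feet import *
manip.read_camera('top')
s=manip.read_state(); p=s['position']; print(s['time_s'],p,s['ee_rot'],s['ft_force'].round(2))
f=s['ee_rot'][2]-np.pi; ax=np.array([np.cos(f),np.sin(f)]); d=np.array([.624,.008])-p[:2]
print('lip target fwd,left mm',1e3*d@ax,1e3*d@[-ax[1],ax[0]],'f',f%6.2832)
E
python3 pos.py
python3 - <<'E'
from feet import *
t=manip.read_camera('top'); T=manip.camera_params('top')
for n,c in feet(t,(190,250,150,215)): print(n,(onz(T,*c,.011)[:2]-[.532,.302]).round(3))
print('elsewhere',feet(t,(115,312,212,425)))
E
```

```text
22.15 [0.55784953 0.00631611 0.2038386 ] [-3.13275525e+00  1.79836592e-03 -3.05738038e+00] [ 2.65 -6.8  -0.23]
lip target fwd,left mm 66.05768748637395 -3.886176129038219 f 0.084226964925608
21 [0.048 0.001]
23 [0.045 0.021]
20 [0.022 0.023]
21 [ 0.016 -0.011]
25 [-0.002  0.048]
elsewhere [(260, [321.9, 139.2]), (2344, [296.5, 279.3]), (251, [415.5, 304.7])]
```

Call:
apply_moves(plan=[[-2,-1,15,0],[-5,-3,35,0],[-6,-3,55,0],[-6,-3,70,0],[-6,-3,78,0]])

```text
time_s: 22.82
position: [0.5616, 0.019, 0.1242]
ee_rot: [3.141, -0.002, -3.04]
ft_force: [0.0, -0.1, -1.4]
opening: 0.199
grasp_force: 59.0
```

Call:
apply_moves(plan=[[0,0,3,0],[0,0,6,0],[0,0,9,0],[0,0,12,0],[0,0,14,0]])

```text
time_s: 23.45
position: [0.5626, 0.0181, 0.1117]
ee_rot: [3.141, 0.0, -3.041]
ft_force: [-1.1, 0.0, -0.7]
opening: 0.204
grasp_force: 59.0
```

Call:
apply_moves(plan=[[0,-5,0,0],[0,-11,0,0],[0,-15,2,0],[0,-15,5,0],[0,-15,8,0]])

```text
time_s: 24.08
position: [0.5641, 0.0033, 0.1035]
ee_rot: [3.141, -0.0, -3.041]
ft_force: [0.6, -0.2, -1.6]
opening: 0.204
grasp_force: 59.0
```

Call:
apply_moves(plan=[[0,0,2,0],[0,0,4,0],[0,0,6,0],[0,0,8,0],[0,0,8,0]])

```text
time_s: 24.7
position: [0.564, 0.0032, 0.0956]
ee_rot: [3.142, -0.0, -3.041]
ft_force: [-0.1, 0.1, -1.1]
opening: 0.205
grasp_force: 59.0
```

Call:
apply_moves(plan=[[0,0,2,0],[0,0,4,0],[0,0,6,0],[0,0,8,0],[0,0,8,0]])

```text
time_s: 25.32
position: [0.5629, 0.0027, 0.0921]
ee_rot: [3.138, -0.003, -3.043]
ft_force: [-15.9, 0.6, 33.4]
opening: 0.204
grasp_force: 62.9
```

Call:
apply_moves(plan=[[0,0,2,0],[0,0,4,0],[0,0,6,0],[0,0,6,0]])

```text
time_s: 25.82
position: [0.558, 0.0021, 0.0855]
ee_rot: [3.137, -0.014, -3.043]
ft_force: [-25.1, -0.3, 41.6]
opening: 0.201
grasp_force: 59.1
```

Call:
apply_moves(plan=[[6,0,0,0],[14,0,2,0],[20,0,6,0],[26,0,10,0],[31,0,14,0]], gripper=0.588)

```text
time_s: 26.45
position: [0.5332, 0.0001, 0.0673]
ee_rot: [-3.141, 0.0, -3.041]
ft_force: [1.5, 0.2, 0.8]
opening: 0.21
grasp_force: 20.9
```

Call:
apply_moves(plan=[[4,0,4,0],[8,0,8,0],[12,0,11,0],[14,0,12,0],[14,0,12,0]])

```text
time_s: 27.08
position: [0.5194, -0.0013, 0.0559]
ee_rot: [3.141, 0.0, -3.041]
ft_force: [1.5, 0.6, 0.8]
opening: 0.21
grasp_force: 20.4
```

```bash
python3 pos.py
```

```text
27.125 [ 0.51937726 -0.00130791  0.05590194] [ 3.14147312e+00  3.24064205e-06 -3.04123516e+00] [0.34 0.37 1.69]
lip target fwd,left mm 105.02887273601662 -1.22098744565005 f 0.10037218463416586
```

Call:
apply_moves(plan=[[0,0,1,0],[0,0,2,0],[0,0,2,0],[0,0,2,0]])

```text
time_s: 27.62
position: [0.5188, -0.0014, 0.0553]
ee_rot: [3.14, -0.002, -3.042]
ft_force: [-4.5, 0.4, 16.4]
opening: 0.205
grasp_force: 22.2
```

Call:
apply_moves(plan=[[0,0,2,0],[0,0,2,0],[0,0,2,0],[0,0,2,0]], gripper=0.4)

```text
time_s: 28.12
position: [0.5191, -0.0013, 0.0515]
ee_rot: [3.142, -0.001, -3.041]
ft_force: [-0.5, -0.4, -0.2]
opening: 0.297
grasp_force: 0.0
```

Call:
apply_moves(plan=[[0,0,0,0],[0,0,0,0],[0,0,-20,0],[0,0,-60,0],[0,0,-110,0]], gripper=-0.6)

```text
time_s: 28.75
position: [0.5185, -0.0013, 0.1622]
ee_rot: [-3.141, -0.002, -3.041]
ft_force: [0.8, 0.4, 0.3]
opening: 0.799
grasp_force: 0.0
```

Call:
apply_moves(plan=[[0,0,-30,0],[0,0,-60,0],[10,0,-60,0],[15,0,-60,0],[15,0,-60,0]])

```text
time_s: 29.38
position: [0.5031, -0.0028, 0.2206]
ee_rot: [3.141, -0.002, -3.041]
ft_force: [0.3, -0.1, -0.6]
opening: 0.804
grasp_force: 0.0
```

```bash
python3 pos.py; python3 - <<'E'
from h import *
P=manip.camera_params('wrist'); im=manip.read_camera('wrist'); cv2.imwrite('pics/w9.png',im[:,:,::-1])
hsv=cv2.cvtColor(im,cv2.COLOR_RGB2HSV); H,S,V=cv2.split(hsv)
c=proj(P,[.584,.002,.005])[0]; print('pad pix',c)
r=np.zeros(V.shape,bool); r[max(0,int(c[1])-110):int(c[1])+110,int(c[0])-110:int(c[0])+110]=1
for a,cc,rr,k in blobs((S<60)&(V>150)&r,400):
    bp=cv2.boxPoints(rr); print('white',a,bp.round(0).tolist()); print([onz(P,*p,.006)[:2].round(4).tolist() for p in bp])
for a,cc,rr,k in blobs(((S<90)|(V<70))&r,3000):
    bp=cv2.boxPoints(rr); print('pad',a,bp.round(0).tolist()); print([onz(P,*p,.005)[:2].round(4).tolist() for p in bp])
y0,x0=int(c[1])-100,int(c[0])-100
for v in range(max(0,y0),min(480,y0+200),6): print(v,''.join('b' if S[v,u]>110 and V[v,u]>70 else ('#' if V[v,u]>150 else ('+' if V[v,u]>70 else '.')) for u in range(x0,x0+200,4)))
E
```

```text
29.425 [ 0.50355425 -0.00274375  0.22076079] [ 3.14150022e+00 -1.85838252e-03 -3.04122898e+00] [-0.22  0.04 -0.28]
lip target fwd,left mm 120.91610969879235 -1.3784108730527953 f 0.1003783621577492
pad pix [308.36225099 280.37998519]
white 4681 [[270.0, 251.0], [355.0, 251.0], [355.0, 314.0], [270.0, 314.0]]
[[0.5585, -0.0351], [0.5508, 0.0408], [0.6134, 0.0491], [0.6215, -0.0306]]
pad 18126 [[228.0, 213.0], [373.0, 202.0], [384.0, 336.0], [238.0, 347.0]]
[[0.5271, -0.0741], [0.5046, 0.0509], [0.6344, 0.0796], [0.6606, -0.0589]]
180 bbbbbbbbbbbbbbbbbbbbbbbbbbbbbbbbbbbbbbbbbbbbbbbbbb
186 bbbbbbbbbbbbbbbbbbbbbbbbbbbbbbbbbbbbbbbbbbbbbbbbbb
192 bbbbbbbbbbbbbbbbbbbbbbbbbbbbbbbbbbbbbbbbbbbbbbbbbb
198 bbbbbbbbbbbbbbbbbbbbbbbbbbbbbbbbbbbbbbbbbbbbbbbbbb
204 bbbbbbbbbbbbbbbbbbbbbbbbbbbbbbbbbbbbbbbbbbbbbbbbbb
210 bbbbbbbbbbbbbbbbbbbbbbb.......b...........bbbbbbbb
216 bbbbbbbbbbbbb.............................bbbbbbbb
222 bbbbbb....................................bbbbbbbb
228 bbbbbb....................................bbbbbbbb
234 bbbbbb....................................bbbbbbbb
240 bbbbbb.....
[... 604 characters left out ...]
.......+##################.......bbbbbbb
312 ...bbbbbb........###################.......bbbbbbb
318 ...bbbbbb..................................bbbbbbb
324 ...bbbbbb+.................................bbbbbbb
330 ...bbbbbbb.................................bbbbbbb
336 ...bbbbbbb.................................bbbbbbb
342 ...bbbbbbb..............+bbbbbbbbbbbbbbbbbbbbbbbbb
348 ...bbbbbbbbbbbbbbbbbbbbbbbbbbbbbbbbbbbbbbbbbbbbbbb
354 ...bbbbbbbbbbbbbbbbbbbbbbbbbbbbbbbbbbbbbbbbbbbbbbb
360 ...bbbbbbbbbbbbbbbbbbbbbbbbbbbbbbbbbbbbbbbbbbbbbbb
366 ..bbbbbbbbbbbbbbbbbbbbbbbbbbbbbbbbbbbbbbbbbbbbbbbb
372 ..bbbbbbbbbbbbbbbbbbbbbbbbbbbbbbbbbbbbbbbbbbbbbbbb
378 .bbbbbbbbbbbbbbbbbbbbbbbbbbbbbbbbbbbbbbbbbbbbbbbbb
```

The scoop stands flat and fully on the pad, and all five feet are in the dish.

```bash
python3 look.py; python3 -c "
from plant import manip
print(manip.sign_off())"
```

```text
29.475 [ 0.79 -1.06  0.38] 0.0 side [(19, [269.2, 148.2]), (42, [288.7, 150.6]), (16, [280.0, 150.5]), (15, [282.3, 157.7])] top [(21, [181.8, 203.0]), (23, [175.0, 204.1]), (20, [174.0, 211.9]), (21, [186.0, 214.0]), (25, [165.2, 220.2])]
21 [0.048 0.001]
23 [0.045 0.021]
20 [0.022 0.023]
21 [ 0.016 -0.011]
25 [-0.002  0.048]
the job is handed in; nothing more can be done
None
```

I tipped all five feet into the dish, stood the scoop back flat on its pad and let go, and handed the job in at about 29.5 s; the hand-in returned no verdict.

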